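# Complete the gift tray with the matching box

## Task

Finish the three-bay gift tray: of the two gift boxes lying flat on the counter left of it, take the one that makes the two outer boxes of the tray the same colour, with the other colour in the middle, and lay it flat along the empty bay nearest you. Then push the sliding end stop fully home by its black tab, so that all three boxes sit centred between the two stops. Leave the two boxes already in the tray in their bays, and leave the spare box, the tape and the notebook where they are.

Things in the scene. Friction and masses are not known exactly. Their poses are not given: they have to be found in the camera images.
- tray: Fixed wooden gift tray, three parallel bays. Plate 290 (x) x 290 mm (y from -100 to 190), 8 mm thick. Origin on the counter under the middle bay's centre; x runs across the bays, away from the robot; y along them, to the robot's left, from the fixed stop (inner face y = -78 mm, top 34 mm above the counter) to the sliding one. Guide rods for that stop at x = +-140 mm, tops 17 mm up.
- bay_near (a point): Centre of the bay nearest the robot, on its floor, 8 mm above the counter; axes as the tray. Empty at the start. A centred box lies along y, midway between the stops. Bays are 62 mm wide, 88 mm from centre to centre, parted by battens 26 mm wide (14 mm wide outside the outer bays) whose tops are 18 mm above the counter.
- bay_mid (a point): The same point of the middle bay; a box lies in it from the start.
- bay_far (a point): The same point of the bay farthest from the robot; a box lies in it from the start. Of the boxes in the middle and far bays one is blue and one brown, either way round.
- stop (a joint): Travel of the sliding end stop in m: 0 fully back, 0.060 fully home against its limit. Its inner face is at y = 138 mm minus this travel in the tray's frame, leaving 156 mm between the stops when home. It starts back (0 to 0.02), slides toward the tray's -y against about 3 N of friction plus that of boxes it pushes, and stays where it is left.
- stop_tab (a point): Middle of the outer (+y) face of the black tab that stands up at the centre of the aluminium sliding stop, 50 mm above the counter; axes as the tray. The tab is 44 mm wide along x, 12 mm thick, from 22 to 68 mm above the counter. It moves with the stop: push it toward -y.
- blue_in_tray: card gift box, blue and white, lying flat: 150 mm long (its x axis), 52 mm wide (y), 46 mm high, 0.18 kg nominal; origin at the centre of its underside, z up. In the tray's middle or far bay at the start, already along the bay, within about 12 mm of its place.
- brown_in_tray: card gift box, brown and white, lying flat: 150 mm long (its x axis), 52 mm wide (y), 46 mm high, 0.18 kg nominal; origin at the centre of its underside, z up. In the tray's middle or far bay at the start, already along the bay, within about 12 mm of its place.
- blue_loose: card gift box, blue and white, lying flat: 150 mm long (its x axis), 52 mm wide (y), 46 mm high, 0.18 kg nominal; origin at the centre of its underside, z up. On the counter left of the tray at the start.
- brown_loose: card gift box, brown and white, lying flat: 150 mm long (its x axis), 52 mm wide (y), 46 mm high, 0.18 kg nominal; origin at the centre of its underside, z up. On the counter left of the tray at the start. (A tall brown box that stands upright farther left, 150 mm high, is fixed display stock and not part of the job.)
- tape: Roll of brown tape lying flat right of the tray, 92 mm across, 48 mm high, origin under its centre; a bystander.
- notebook: Blue notebook lying at the back left, 150 x 104 x 14 mm, origin under its centre; a bystander.

How it is judged (in metres and radians):
On the way, in this order (a step that is already met when the one before it is completed fails the run):
1. the loose box of the far box's colour lies flat in the near bay, while the sliding stop is still back (((horizontal distance between blue_in_tray and bay_far below 0.03 m and x of blue_loose in the frame of bay_near between -0.008 and 0.008 m and y of blue_loose in the frame of bay_near between -0.006 and 0.045 m and z of blue_loose in the frame of bay_near between -0.005 and 0.005 m) or (horizontal distance between brown_in_tray and bay_far below 0.03 m and x of brown_loose in the frame of bay_near between -0.008 and 0.008 m and y of brown_loose in the frame of bay_near between -0.006 and 0.045 m and z of brown_loose in the frame of bay_near between -0.005 and 0.005 m)) and value of joint stop below 0.05 m), for 0.2 s.
2. the sliding stop is pushed home (value of joint stop above 0.055 m), for 0.2 s.
At the end, for the whole second after the job is handed in: Each bay holds its box, the near one that of the far box's colour: flat (5 mm), 8 mm from the centre line, 6 mm from midway between stops, 0.1 rad. The two others keep their bays. Stop home (over 0.055 m). Spare box within 30 mm of its start. All boxes at rest (((x of blue_in_tray in the frame of bay_far between -0.008 and 0.008 m and y of blue_in_tray in the frame of bay_far between -0.006 and 0.006 m and z of blue_in_tray in the frame of bay_far between -0.005 and 0.005 m and angle between the x axis of blue_in_tray and the y axis of bay_far, either way round below 0.1 rad and x of brown_in_tray in the frame of bay_mid between -0.008 and 0.008 m and y of brown_in_tray in the frame of bay_mid between -0.006 and 0.006 m and z of brown_in_tray in the frame of bay_mid between -0.005 and 0.005 m and angle between the x axis of brown_in_tray and the y axis of bay_mid, either way round below 0.1 rad and x of blue_loose in the frame of bay_near between -0.008 and 0.008 m and y of blue_loose in the frame of bay_near between -0.006 and 0.006 m and z of blue_loose in the frame of bay_near between -0.005 and 0.005 m and angle between the x axis of blue_loose and the y axis of bay_near, either way round below 0.1 rad and distance of brown_loose from where it was at the start of the episode below 0.03 m) or (x of brown_in_tray in the frame of bay_far between -0.008 and 0.008 m and y of brown_in_tray in the frame of bay_far between -0.006 and 0.006 m and z of brown_in_tray in the frame of bay_far between -0.005 and 0.005 m and angle between the x axis of brown_in_tray and the y axis of bay_far, either way round below 0.1 rad and x of blue_in_tray in the frame of bay_mid between -0.008 and 0.008 m and y of blue_in_tray in the frame of bay_mid between -0.006 and 0.006 m and z of blue_in_tray in the frame of bay_mid between -0.005 and 0.005 m and angle between the x axis of blue_in_tray and the y axis of bay_mid, either way round below 0.1 rad and x of brown_loose in the frame of bay_near between -0.008 and 0.008 m and y of brown_loose in the frame of bay_near between -0.006 and 0.006 m and z of brown_loose in the frame of bay_near between -0.005 and 0.005 m and angle between the x axis of brown_loose and the y axis of bay_near, either way round below 0.1 rad and distance of blue_loose from where it was at the start of the episode below 0.03 m)) and value of joint stop above 0.055 m and linear speed of each of blue_in_tray, blue_loose, brown_in_tray, brown_loose below 0.02 m/s); the robot touches nothing.
It fails at once if the tape or the notebook is moved more than 30 mm (distance of any of tape, notebook from where it was at the start of the episode above 0.03 m).
It also fails if it takes over 51 s, if anything falls off the work surface, if the arm or the gripper's body presses on something with over 40 N, if the wrist force passes 120 N, or if a joint passes its speed limit or range.

## Robot

A 6-joint arm with a two-finger parallel gripper is mounted at the origin on a cart in front of the work surface, level with it; the furniture and walls round the work are solid. World frame = base frame: x ahead of the robot, y to its left, z up, the work surface at z = 0. Lengths are in m, angles in degrees, forces in N, time in s.
With the tool pointing down it reaches from about 0.375 to 0.9 m from the base axis. Payload 3.1 kg.
Tool frame: the origin (TCP) lies midway between the tips of the shut fingers; the grasp point (between the pads) lies 19 mm behind it; z points along the fingers, y is the line along which they close (so a half turn about z gives the same grasp; the last joint's range is limited). The gripper opens to 87 mm and grips with 3 to 60 N. Pads are 19 mm wide; open, the fingers measure 117 mm over their backs; the gripper's body (75 mm by 190 mm) begins 51 mm behind the grasp point.
Start: joints at [-84.425, 30.224, 82.088, -0, 67.689, -10.227], TCP at [0.17, -0.601, 0.197] pointing down, gripper open.
Joint ranges: [-176.69, 176.69], [-43.24, 126.21], [12.49, 139.97], [-82, 262], [0, 151.66], [-163.58, 163.58]. Speed limits (degrees/s): [159.86, 159.86, 180, 180, 180, 180].

## Interface

Orientations are given as a 3x3 rotation matrix whose columns are the frame's x, y, z axes.
In Python, from rig import read_state, optics, bot gives the robot as it stands. The module is installed in compiled form; this text tells all that it offers.
- The arm moves only by the tool send_rows, never from a script. Its argument "commands" is a list of rows, each a list of 7 numbers: the turn, a rotation vector about the tool's x, y, z in units of 5 degrees (1.0 is 5 degrees), then the shift along the tool's x, y, z in units of 30 mm (1.0 is 30 mm), then the opening, from 0 (shut) to 1 (fully open). In form: [[rx, ry, rz, tx, ty, tz, gripper], ...]. A call has 1 to 20 rows; each row is the pose to reach, as a shift and turn from the pose commanded when the call began, along the tool's axes at that moment; what a row does not reach only later rows make up. A row lasts 1/12 s, in which the tool goes at most 41.7 mm and 7.16 degrees, less where a joint would pass 70% of its speed; a pose out of reach is approached as far as the arm can. A call with a gripper value outside its range is refused whole. The fingers move at their own pace and stop on an object; the grip force is fixed at half the most. Time passes only in rows, so rows that repeat a pose let the fingers close. It gives the time, the measured TCP pose, the force, the opening and the grip force at its end, in the units of the state.
- read_state(): the state, without advancing time (a new reading comes with each control period).
- optics.capture(name): name is "scene" or "side" or "wrist"; returns a dict with "image" (420x560x3 uint8, blue, green, red), "intrinsics" (3x3 intrinsics, pixels), "k1" (the pictures are not rectified: a ray, as slopes to the right and down, at radius r is drawn at 1 + k1 r^2 times it, then the intrinsics apply), "extrinsics" (4x4, takes a point from world to camera coordinates); the wrist camera has in their place "T_tool_cam" (4x4, takes a point from camera to tool coordinates, whose origin is the TCP and whose axes are the flange's). Camera axes: x right, y down, z forward; pixel columns grow to the right and rows downward; lengths in m; the calibration is good to about 2 mm. A picture is of the moment at which its call begins: read the wrist's pose just before it. There is no depth.
- bot.hand_in(): hands the job in; it is judged then, once.
The state is a dict: "time_s": time; "joint_positions": joint angles; "qvel": joint speeds; "tau": joint torques, N m; "position": TCP position; "tcp_rot": TCP orientation; "force": force on the tool from outside, world axes, zero at the start; "moment": the same for the moment, N m; "opening": opening from 0.0 (shut) to 1.0 (fully open); "grasp_force": force on a finger pad.
Only numpy, scipy, OpenCV 4.12 (cv2) and the standard library are available. Lean on these libraries where they do the work, as an engineer would, in place of code of your own. Each camera call takes 0.05 s, during which the arm holds its last target. There are 200 camera calls.

## Working session

There is one attempt and no reset: what is moved stays moved. The work goes in short steps, Python scripts to look and compute and a tool call to move; the robot and the scene stay as the last step left them, time stands still between calls to the robot, and variables do not carry over. Pictures are saved under pics/ and viewed, at most 10 in all, crops included, and the job is handed in when it is done.

Besides the shell and the picture viewer there is one more tool, called after ">>>" by a JSON object that holds its "op" and its "data". send_rows: Moves the arm, as the interface text tells. Its arguments: {"type":"object","properties":{"commands":{"type":"array","items":{"type":"array","items":{"type":"number"}}}},"required":["commands"]}

```bash
mkdir -p pics
python3 - <<'E'
from rig import read_state, optics
import cv2,json,numpy as np,pickle
s=read_state();print(s['time_s'],s['position'],s['tcp_rot'],s['opening'])
d={}
for n in("scene","side"):
    c=optics.capture(n);d[n]=c;cv2.imwrite(f"pics/{n}0.png",c['image']);print(n,c['intrinsics'],c['k1'],c['extrinsics'])
pickle.dump(d,open('cap0.pkl','wb'))
E
```

```text
0.0 [ 0.1701624  -0.60056779  0.19587045] [[ 9.62209697e-01  2.72309485e-01 -2.10223309e-04]
 [ 2.72309285e-01 -9.62207308e-01  2.17922874e-03]
 [ 3.91146250e-04 -2.15412078e-03 -9.99997603e-01]] 0.9998935713753184
scene [[538.43546744   0.         284.01211183]
 [  0.         538.43546744 209.7196669 ]
 [  0.           0.           1.        ]] -0.18364400549196488 [[ 0.64849622 -0.761092    0.01384288 -0.33834335]
 [-0.31144757 -0.28187776 -0.90749399  0.21286466]
 [ 0.69458841  0.58419509 -0.41983691  1.36062719]
 [ 0.          0.          0.          1.        ]]
side [[431.25355745   0.         281.79821169]
 [  0.         431.25355745 214.06733335]
 [  0.           0.           1.        ]] -0.08989826300933444 [[-0.99505429 -0.09641473 -0.02389909  0.54085183]
 [-0.01354818  0.37007912 -0.92890144  0.06251342]
 [ 0.09840434 -0.92398357 -0.36955506  1.26706516]
 [ 0.          0.          0.          1.        ]]
```

View pics/scene0.png

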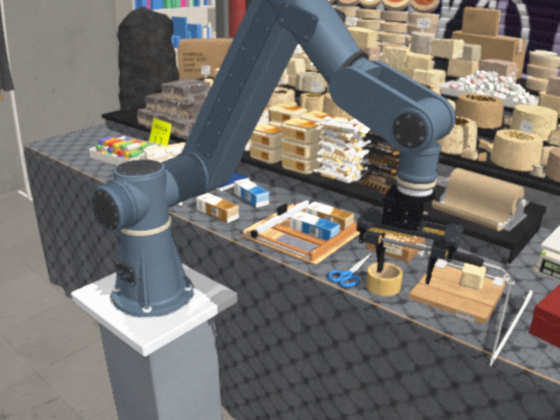

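View pics/side0.png

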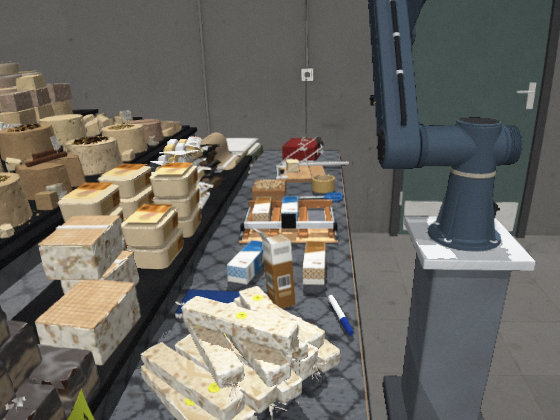

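The scene view shows the middle bay's box blue (315,225) and the far one brown (335,213). The near bay is empty (295,243), the loose brown box is at (217,207) and the loose blue one at (250,191). The side view agrees, so I need the loose brown box. I'll get rough positions next, then look from the wrist.

```bash
cat > h.py <<'E'
import numpy as np,cv2
from rig import read_state, optics
def cam(name):
    s=read_state() if name=='wrist' else None
    c=optics.capture(name)
    if name=='wrist':
        T=np.eye(4);T[:3,:3]=s['tcp_rot'];T[:3,3]=s['position']
        c['extrinsics']=np.linalg.inv(T@np.array(c['T_tool_cam']))
    return c
def rays(c,px):
    K=np.array(c['intrinsics']);px=np.atleast_2d(np.float64(px)).reshape(-1,1,2)
    n=cv2.undistortPoints(px,K,np.array([c['k1'],0,0,0.]),None,None,None) if False else cv2.undistortPointsIter(px,K,np.array([c['k1'],0,0,0.]),np.eye(3),np.eye(3),(3,50,1e-10))
    n=n.reshape(-1,2);d=np.c_[n,np.ones(len(n))]
    E=np.array(c['extrinsics']);R=E[:3,:3]
    return -R.T@E[:3,3], d@R
def plane(c,px,z):
    o,d=rays(c,px);return o+d*((z-o[2])/d[:,2])[:,None]
def proj(c,P):
    E=np.array(c['extrinsics']);p=np.atleast_2d(P)@E[:3,:3].T+E[:3,3]
    return cv2.projectPoints(p,np.zeros(3),np.zeros(3),np.array(c['intrinsics']),np.array([c['k1'],0,0,0.]))[0].reshape(-1,2)
def tri(cs,pxs):
    A=np.zeros((3,3));b=np.zeros(3);L=[]
    for c,p in zip(cs,pxs):
        o,d=rays(c,p);d=d[0]/np.linalg.norm(d[0]);M=np.eye(3)-np.outer(d,d);A+=M;b+=M@o;L.append((o,M))
    X=np.linalg.solve(A,b);return X,[np.linalg.norm(M@(X-o)) for o,M in L]
def moveto(P,R=None):
    """row numbers from the present pose to the TCP pose P,R"""
    s=read_state();R0=np.array(s['tcp_rot']);print('t',s['time_s'],'pos',np.round(s['position'],4))
    t=R0.T@(np.array(P)-s['position'])/0.03
    r=cv2.Rodrigues(R0.T@R)[0].ravel()/np.radians(5) if R is not None else np.zeros(3)
    print('row',np.round(np.r_[r,t],3))
def down(yaw):
    c,s=np.cos(np.radians(yaw)),np.sin(np.radians(yaw));return np.array([[c,s,0],[s,-c,0],[0,0,-1.]])
E
python3 - <<'E'
from h import *
import pickle
d=pickle.load(open('cap0.pkl','rb'))
c=d['scene']
for n,p,z in[('brown',(217,203),.046),('blue',(250,189),.046),('near bay',(295,243),.008),('tab?',(283,208),.06),('tray R corner',(357,233),.008),('tray front',(319,260),.008),('tray left',(245,232),.008)]:print(n,np.round(plane(c,p,z),3))
c=d['side']
for n,p,z in[('brown',(315,255),.046),('blue',(247,258),.046)]:print(n,np.round(plane(c,p,z),3))
print(cam('wrist')['T_tool_cam'])
E
```

```text
brown [[0.429 0.211 0.046]]
blue [[0.588 0.213 0.046]]
near bay [[ 0.442 -0.11   0.008]]
tab? [[0.521 0.005 0.06 ]]
tray R corner [[ 0.621 -0.213  0.008]]
tray front [[ 0.41  -0.225  0.008]]
tray left [[0.394 0.05  0.008]]
brown [[0.436 0.238 0.046]]
blue [[0.604 0.263 0.046]]
[[ 2.81206453e-04 -9.60680645e-01 -2.77655575e-01  7.70483373e-02]
 [ 9.99999742e-01  4.53575014e-04 -5.56568538e-04 -1.95891637e-05]
 [ 6.60622254e-04 -2.77655347e-01  9.60680525e-01 -1.88891271e-01]
 [ 0.00000000e+00  0.00000000e+00  0.00000000e+00  1.00000000e+00]]
```

```bash
python3 -c "
from h import *
moveto([.58,-.05,.36],down(0))
moveto([.2,-.56,.36],down(0))"
```

```text
t 0.15 pos [ 0.1702 -0.6007  0.1961]
row [-2.0000e-02 -1.0000e-03  3.1610e+00  1.8146e+01 -1.3953e+01 -5.4350e+00]
t 0.15 pos [ 0.1702 -0.6007  0.1961]
row [-2.000e-02 -1.000e-03  3.161e+00  1.328e+00 -1.045e+00 -5.462e+00]
```

>>> {"op": "send_rows", "data": {"commands": [[0, 0, 0, 0.5, -0.4, -1.4, 1], [0, 0, 0.5, 1, -0.8, -2.8, 1], [0, 0, 1, 1.3, -1, -4.2, 1], [0, 0, 3.16, 18.15, -13.95, -5.43, 1], [0, 0, 3.16, 18.15, -13.95, -5.43, 1], [0, 0, 3.16, 18.15, -13.95, -5.43, 1], [0, 0, 3.16, 18.15, -13.95, -5.43, 1], [0, 0, 3.16, 18.15, -13.95, -5.43, 1], [0, 0, 3.16, 18.15, -13.95, -5.43, 1], [0, 0, 3.16, 18.15, -13.95, -5.43, 1], [0, 0, 3.16, 18.15, -13.95, -5.43, 1], [0, 0, 3.16, 18.15, -13.95, -5.43, 1], [0, 0, 3.16, 18.15, -13.95, -5.43, 1], [0, 0, 3.16, 18.15, -13.95, -5.43, 1], [0, 0, 3.16, 18.15, -13.95, -5.43, 1], [0, 0, 3.16, 18.15, -13.95, -5.43, 1], [0, 0, 3.16, 18.15, -13.95, -5.43, 1], [0, 0, 3.16, 18.15, -13.95, -5.43, 1], [0, 0, 3.16, 18.15, -13.95, -5.43, 1], [0, 0, 3.16, 18.15, -13.95, -5.43, 1]]}}

```text
time_s: 1.82
position: [0.5821, -0.0467, 0.3594]
tcp_rot: [[1.0, 0.005, 0.001], [0.005, -1.0, 0.001], [0.001, -0.001, -1.0]]
force: [0.2, -0.1, 0.8]
opening: 1.002
grasp_force: 0.0
```

Run:
```python
from h import *
import pickle
c=cam('wrist');cv2.imwrite('pics/w1.png',c['image']);pickle.dump(c,open('w1.pkl','wb'))
print(c['intrinsics'],c['k1']);moveto([.58,-.05,.36],down(0))
moveto([.55,.15,.36],down(0))
```

```text
[[315.22285814   0.         283.22518463]
 [  0.         315.22285814 210.54802718]
 [  0.           0.           1.        ]] -0.021097141050212997
t 1.8667 pos [ 0.5806 -0.0486  0.3592]
row [ 0.     0.011  0.043 -0.022  0.046 -0.028]
t 1.8667 pos [ 0.5806 -0.0486  0.3592]
row [ 0.     0.011  0.043 -0.996 -6.624 -0.027]
```

View pics/w1.png

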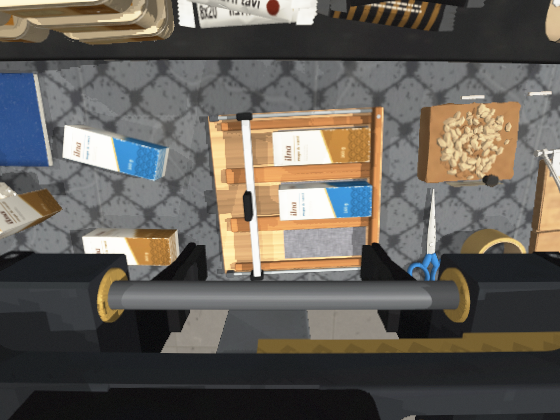

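The wrist view shows everything. The loose brown box is at (131,247), loose blue at (115,150), and the tab at (249,206). The stop bar runs from (245,118) to (256,275), and the fixed stop is at (378,190). Brown sits in the far bay (320,147), blue in the middle (325,200), and the near bay is empty (318,240). I'll take a second view for triangulation.

```bash
python3 -c "
from h import *
moveto([.50,.06,.31],down(0))"
```

```text
t 1.8667 pos [ 0.5806 -0.0486  0.3592]
row [ 0.     0.011  0.043 -2.673 -3.631  1.642]
```

>>> {"op": "send_rows", "data": {"commands": [[0, 0, 0, -1, -1.3, 0.6, 1], [0, 0, 0, -2, -2.6, 1.2, 1], [0, 0, 0, -2.7, -3.6, 1.6, 1], [0, 0, 0, -2.7, -3.6, 1.6, 1], [0, 0, 0, -2.7, -3.6, 1.6, 1], [0, 0, 0, -2.7, -3.6, 1.6, 1]]}}

```text
time_s: 2.37
position: [0.4982, 0.0569, 0.3117]
tcp_rot: [[1.0, 0.0, -0.0], [0.0, -1.0, -0.001], [-0.0, 0.001, -1.0]]
force: [0.7, -0.4, 0.9]
opening: 1.0
grasp_force: 0.0
```

Run:
```python
from h import *
import pickle
c=cam('wrist');cv2.imwrite('pics/w2.png',c['image']);pickle.dump(c,open('w2.pkl','wb'))
print(read_state()['position'],abs(read_state()['qvel']).max() if hasattr(read_state()['qvel'],'max') else '')
```

```text
[0.49956908 0.0563149  0.3122095 ] 1.9234750597487649
```

View pics/w2.png

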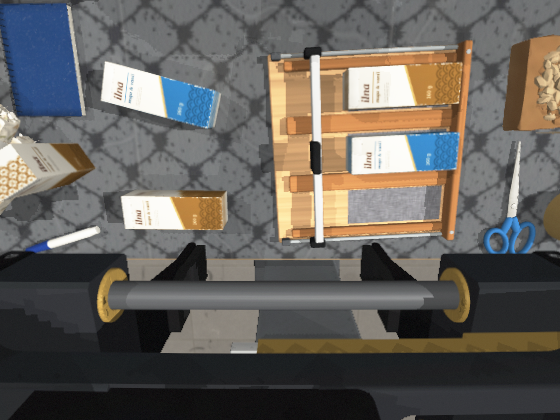

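The second view shows the same layout, with the loose brown box at (175,210), the tab at (315,157) and the near bay at (393,205). Next I'll view enlarged crops to pick corners.

Run:
```python
import cv2,numpy as np
a=cv2.imread('pics/w1.png');b=cv2.imread('pics/w2.png')
def crop(i,x,y,w,h,f):return cv2.resize(i[y:y+h,x:x+w],None,fx=f,fy=f,interpolation=cv2.INTER_CUBIC)
p=np.zeros((560,800,3),np.uint8)
u=crop(a,205,100,190,186,2);p[:372,:380]=u
u=crop(b,270,35,210,220,2);p[:440,380:800]=u
cv2.imwrite('pics/A.png',p)
q=np.zeros((520,560,3),np.uint8)
u=crop(a,75,220,120,60,4);q[:240,:480]=u
u=crop(b,110,182,130,60,4);q[250:490,:520]=u
cv2.imwrite('pics/B.png',q)
```

```text
(no output)
```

View pics/A.png

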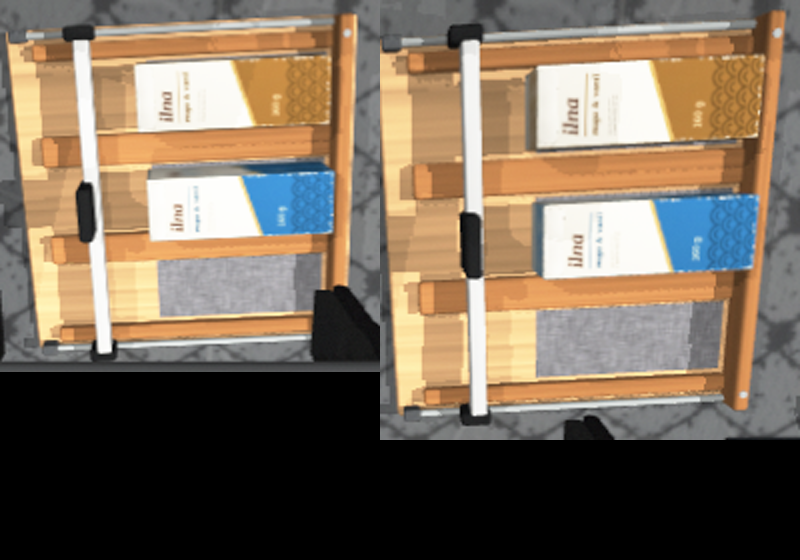

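View pics/B.png

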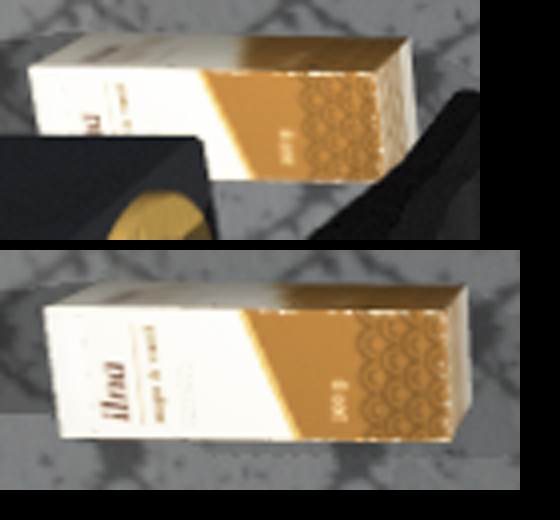

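Corner picks in crop pixels:
- **Loose brown box, w1:** top corners (30,68), (377,74), (378,181).
- **Loose brown box, w2:** (46,58), (449,60), (452,190), (62,188).
- **Near-bay grey pad:** corners visible in both tray crops.

Run:
```python
from h import *
import pickle
w1=pickle.load(open('w1.pkl','rb'));w2=pickle.load(open('w2.pkl','rb'))
m=lambda x0,y0,f:(lambda u,v:((u+.5)/f-.5+x0,(v+.5)/f-.5+y0))
B1=m(75,220,4);B2=m(110,182,4);A1=m(205,100,2);A2=m(270,35,2)
def T(n,p,q):
    X,e=tri([w1,w2],[p,q]);print(n,np.round(X,4),np.round(e,4))
T('box TL',B1(30,68),B2(46,58));T('TR',B1(377,74),B2(449,60));T('BR',B1(378,181),B2(452,190))
print(np.round(plane(w2,[B2(46,58),B2(449,60),B2(452,190),B2(62,188)],.046),4))
T('pad TL',A1(158,262),A2(157,311));T('padBL',A1(161,317),A2(157,378));T('padBR',A1(323,311),A2(341,371))
print('pad',np.round(plane(w2,[A2(157,311),A2(345,302),A2(341,371),A2(157,378)],.008),4))
T('tab far',A1(86,182),A2(92,212));T('tab near',A1(86,242),A2(92,277))
T('screw far',A1(347,32),A2(396,33))
print('screws z.034',np.round(plane(w2,[A2(396,33),A2(362,394)],.034),4))
T('brown far BL',A1(137,131),A2(157,149));T('BR',A1(330,128),A2(381,136))
T('blue TL',A1(148,178),A2(162,203));T('blue BR',A1(333,232),A2(377,266))
print('brown far top',np.round(plane(w2,[A2(157,67),A2(384,54),A2(381,136),A2(157,149)],.054),4))
print('blue mid top',np.round(plane(w2,[A2(162,203),A2(377,195),A2(377,266),A2(163,279)],.054),4))
# near battens tops
print('near batten (mid/near) top edges z.018',np.round(plane(w2,[A2(40,282),A2(345,272),A2(40,313),A2(345,300)],.018),4))
print('outer batten z.018',np.round(plane(w2,[A2(47,388),A2(340,374),A2(47,402),A2(340,388)],.018),4))
```

```text
box TL [0.4665 0.2971 0.049 ] [0.0001 0.0001]
TR [0.4662 0.147  0.0517] [0.0003 0.0003]
BR [0.4197 0.1475 0.0599] [0.0009 0.0009]
[[0.4659 0.2988 0.046 ]
 [0.4651 0.1483 0.046 ]
 [0.414  0.1499 0.046 ]
 [0.4146 0.2999 0.046 ]]
pad TL [ 0.4662 -0.0468  0.0096] [0.0007 0.0007]
padBL [ 0.4094 -0.0504  0.0058] [0.0001 0.0001]
padBR [ 0.4167 -0.2016  0.0077] [0.0007 0.0007]
pad [[ 0.4664 -0.0467  0.008 ]
 [ 0.474  -0.1971  0.008 ]
 [ 0.416  -0.2019  0.008 ]
 [ 0.41   -0.05    0.008 ]]
tab far [0.5468 0.0117 0.0457] [0.0006 0.0006]
tab near [0.5025 0.0115 0.0643] [0.0007 0.0007]
screw far [ 0.6662 -0.1947  0.0317] [0.0001 0.0001]
screws z.034 [[ 0.6657 -0.1935  0.034 ]
 [ 0.4053 -0.2077  0.034 ]]
brown far BL [ 0.5894 -0.0304  0.0528] [0.0008 0.0008]
BR [ 0.5963 -0.1773  0.0651] [0.0014 0.0014]
blue TL [ 0.552  -0.038   0.0474] [0.0009 0.0009]
blue BR [ 0.5109 -0.1882  0.0622] [0. 0.]
brown far top [[ 0.6401 -0.0279  0.054 ]
 [ 0.6491 -0.1767  0.054 ]
 [ 0.5979 -0.1823  0.054 ]
 [ 0.5887 -0.0307  0.054 ]]
blue mid top [[ 0.553  -0.0361  0.054 ]
 [ 0.559  -0.1853  0.054 ]
 [ 0.5097 -0.1928  0.054 ]
 [ 0.5    -0.0399  0.054 ]]
near batten (mid/near) top edges z.018 [[ 0.4915  0.0472  0.018 ]
 [ 0.4997 -0.1886  0.018 ]
 [ 0.467   0.047   0.018 ]
 [ 0.4777 -0.1917  0.018 ]]
outer batten z.018 [[ 0.4048  0.041   0.018 ]
 [ 0.4167 -0.1962  0.018 ]
 [ 0.3927  0.0409  0.018 ]
 [ 0.4047 -0.1979  0.018 ]]
```

Run:
```python
from h import *
import pickle
w1=pickle.load(open('w1.pkl','rb'));w2=pickle.load(open('w2.pkl','rb'))
m=lambda x0,y0,f:(lambda u,v:((u+.5)/f-.5+x0,(v+.5)/f-.5+y0))
A2=m(270,35,2)
def tr(P):
    a=np.radians(2.9);x,y=P[:,0],P[:,1];return np.round(np.c_[np.cos(a)*x+np.sin(a)*y,-np.sin(a)*x+np.cos(a)*y],4)
print('fixed stop inner/outer z.034',tr(plane(w2,[A2(385,15),A2(347,390),A2(405,15),A2(368,400)],.034)))
print('plate left z.008',tr(plane(w2,[A2(1,50),A2(20,400)],.008)))
print('tab edges z.068 (left,right)',tr(plane(w2,[A2(81,245),A2(102,245)],.068)))
print('bar edges z.034',tr(plane(w2,[A2(81,40),A2(99,40),A2(89,410),A2(108,410)],.034)))
print('tall box base',plane(w2,[(93,160),(62,182),(75,143)],0.),'top',plane(w2,[(93,160),(75,143)],.15))
s=read_state();print(np.round(s['joint_positions'],1))
moveto([.440,.222,.12],down(90.3));moveto([.440,.222,.02],down(90.3))
```

```text
fixed stop inner/outer z.034 [[ 0.6666 -0.2183]
 [ 0.3983 -0.2157]
 [ 0.6661 -0.232 ]
 [ 0.389  -0.2333]]
plate left z.008 [[0.6609 0.0426]
 [0.3933 0.0432]]
tab edges z.068 (left,right) [[ 0.526  -0.0062]
 [ 0.5253 -0.0205]]
bar edges z.034 [[ 0.66   -0.0127]
 [ 0.6594 -0.0248]
 [ 0.3919 -0.0118]
 [ 0.3911 -0.0268]]
tall box base [[0.51393515 0.3602195  0.        ]
 [0.4784855  0.41742865 0.        ]
 [0.54066136 0.38460911 0.        ]] top [[0.53232907 0.26945463 0.15      ]
 [0.55104637 0.28653554 0.15      ]]
[-6.3 13.4 90.2 -0.1 76.3 83.8]
t 2.4167 pos [0.4996 0.0563 0.3122]
row [ 2.200e-02 -2.000e-03 -1.807e+01 -1.999e+00 -5.528e+00  6.398e+00]
t 2.4167 pos [0.4996 0.0563 0.3122]
row [ 2.200e-02 -2.000e-03 -1.807e+01 -2.004e+00 -5.532e+00  9.731e+00]
```

>>> {"op": "send_rows", "data": {"commands": [[0, 0, -1.4, -0.4, -1.1, 1.2, 1], [0, 0, -2.8, -0.8, -2.2, 2.4, 1], [0, 0, -4.2, -1.2, -3.3, 3.6, 1], [0, 0, -5.6, -1.6, -4.4, 4.8, 1], [0, 0, -7, -2, -5.53, 6, 1], [0, 0, -8.4, -2, -5.53, 6, 1], [0, 0, -9.8, -2, -5.53, 6, 1], [0, 0, -11.2, -2, -5.53, 6, 1], [0, 0, -12.6, -2, -5.53, 6, 1], [0, 0, -14, -2, -5.53, 6, 1], [0, 0, -15.4, -2, -5.53, 6, 1], [0, 0, -16.8, -2, -5.53, 6, 1], [0, 0, -18.07, -2, -5.53, 6, 1], [0, 0, -18.07, -2, -5.53, 6, 1], [0, 0, -18.07, -2, -5.53, 6, 1], [0, 0, -18.07, -2, -5.53, 6, 1]]}}

```text
time_s: 3.75
position: [0.4405, 0.2229, 0.1319]
tcp_rot: [[-0.002, 1.0, 0.001], [1.0, 0.002, 0.0], [0.0, 0.001, -1.0]]
force: [-1.3, -0.2, -0.2]
opening: 0.999
grasp_force: 0.0
```

Run:
```python
from h import *
import pickle
moveto([.440,.222,.02],down(90.3))
c=cam('wrist');cv2.imwrite('pics/w3.png',c['image']);pickle.dump(c,open('w3.pkl','wb'))
s=[cam('scene')];cv2.imwrite('pics/s3.png',s[0]['image'])
P=np.array([[x,y,.046] for x,y in((.4659,.2988),(.4651,.1483),(.414,.1499),(.4146,.2999))])
print(proj(c,P).round(1));moveto([.440,.222,.02],down(90.3))
```

```text
t 3.75 pos [0.4405 0.2229 0.1319]
row [ 1.20e-02 -1.00e-03 -3.40e-02 -2.90e-02 -2.00e-02  3.73e+00]
[[312.6 120.5]
 [307.4 281.5]
 [254.8 279.9]
 [251.5 119. ]]
t 3.85 pos [0.4399 0.2232 0.1318]
row [ 7.000e-03 -1.000e-03 -1.600e-02 -3.900e-02  2.000e-03  3.728e+00]
```

View pics/w3.png

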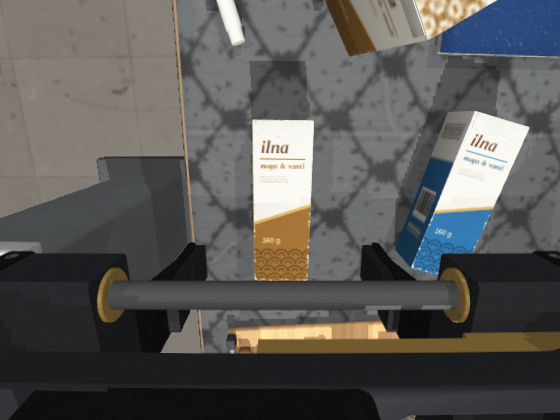

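Predicted and seen box corners agree within about 2 px: (254,121), (313,121) and (309,281). The fingers straddle the box, so I'll descend and grip.

>>> {"op": "send_rows", "data": {"commands": [[0, 0, 0, 0, 0, 0.8, 1], [0, 0, 0, 0, 0, 1.6, 1], [0, 0, 0, 0, 0, 2.4, 1], [0, 0, 0, 0, 0, 3.1, 1], [0, 0, 0, 0, 0, 3.6, 1], [0, 0, 0, 0, 0, 3.72, 1], [0, 0, 0, 0, 0, 3.72, 1], [0, 0, 0, 0, 0, 3.72, 0.4], [0, 0, 0, 0, 0, 3.72, 0.4], [0, 0, 0, 0, 0, 3.72, 0.4], [0, 0, 0, 0, 0, 3.72, 0.4], [0, 0, 0, 0, 0, 3.72, 0.4], [0, 0, 0, 0, 0, 3.72, 0.4], [0, 0, 0, 0, 0, 3.72, 0.4]]}}

```text
time_s: 5.02
position: [0.4392, 0.2236, 0.0206]
tcp_rot: [[-0.006, 1.0, 0.0], [1.0, 0.006, 0.0], [0.0, 0.0, -1.0]]
force: [-1.0, 0.4, 8.1]
opening: 0.556
grasp_force: 4.4
```

```bash
python3 -c "
from h import *
s=read_state();print(s['opening'],s['grasp_force'])
moveto([.440,.222,.10],down(90.3))"
```

```text
0.5562405767211628 4.407847300171852
t 5.0167 pos [0.4392 0.2236 0.0206]
row [ 4.000e-03 -2.000e-03  1.000e-02 -5.200e-02  2.700e-02 -2.646e+00]
```

>>> {"op": "send_rows", "data": {"commands": [[0, 0, 0, 0, 0, 0, 0], [0, 0, 0, 0, 0, 0, 0], [0, 0, 0, 0, 0, 0, 0], [0, 0, 0, 0, 0, -0.3, 0], [0, 0, 0, 0, 0, -1, 0], [0, 0, 0, 0, 0, -2, 0], [0, 0, 0, 0, 0, -2.6, 0], [0, 0, 0, 0, 0, -2.6, 0], [0, 0, 0, 0, 0, -2.6, 0]]}}

```text
time_s: 5.77
position: [0.44, 0.2237, 0.0994]
tcp_rot: [[-0.006, 1.0, 0.003], [1.0, 0.006, 0.001], [0.001, 0.003, -1.0]]
force: [0.2, -0.4, -0.9]
opening: 0.012
grasp_force: 0.0
```

Run:
```python
from h import *
s=read_state();print(s['opening'],s['grasp_force'],s['force'])
a=np.radians(2.9);R=np.array([[np.cos(a),-np.sin(a)],[np.sin(a),np.cos(a)]])
# box centre vs TCP along y: +0.001 ; place at y'=+0.015
t=R@np.array([.437,-.142+.013]);print(t)
for z in(.10,.045,.0285): moveto([t[0],t[1],z],down(92.9))
c=cam('wrist');cv2.imwrite('pics/w4.png',c['image'])
```

```text
0.011800711549672842 0.0 [ 0.20260028 -0.43185665 -0.87589891]
[ 0.44296685 -0.10672568]
t 5.7667 pos [0.44   0.2237 0.0994]
row [ 3.5000e-02 -7.0000e-03 -5.0900e-01 -1.1015e+01  3.2000e-02 -2.7000e-02]
t 5.7667 pos [0.44   0.2237 0.0994]
row [ 3.5000e-02 -7.0000e-03 -5.0900e-01 -1.1016e+01  2.7000e-02  1.8060e+00]
t 5.7667 pos [0.44   0.2237 0.0994]
row [ 3.5000e-02 -7.0000e-03 -5.0900e-01 -1.1017e+01  2.5000e-02  2.3560e+00]
```

View pics/w4.png

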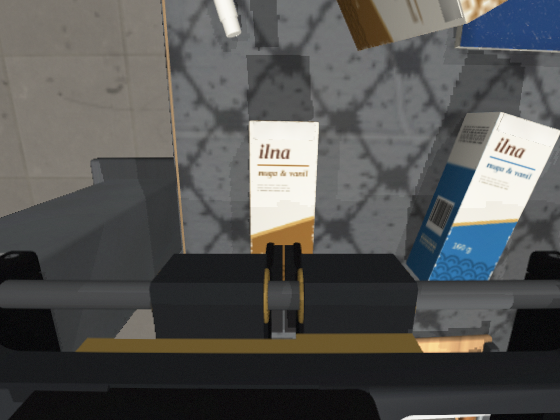

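The grip slipped: the fingers are shut and the box is still on the counter, at (250–318,121). I'll open, go back up, re-measure the box by mask, and grip deeper.

>>> {"op": "send_rows", "data": {"commands": [[0, 0, 0, 0, 0, -0.5, 0.5], [0, 0, 0, 0, 0, -1, 1], [0, 0, 0, 0, 0, -1.1, 1], [0, 0, 0, 0, 0, -1.1, 1], [0, 0, 0, 0, 0, -1.1, 1], [0, 0, 0, 0, 0, -1.1, 1], [0, 0, 0, 0, 0, -1.1, 1], [0, 0, 0, 0, 0, -1.1, 1], [0, 0, 0, 0, 0, -1.1, 1], [0, 0, 0, 0, 0, -1.1, 1]]}}

```text
time_s: 6.65
position: [0.4391, 0.2235, 0.1309]
tcp_rot: [[-0.006, 1.0, -0.0], [1.0, 0.006, -0.0], [-0.0, -0.0, -1.0]]
force: [0.0, 0.5, 0.2]
opening: 0.679
grasp_force: 0.0
```

```bash
cat >> h.py <<'E'
def boxmask(c,x0,x1,y0,y1):
    h=cv2.cvtColor(c['image'],cv2.COLOR_BGR2HSV);m=((h[...,2]>150)&(h[...,1]<60)|((h[...,0]<25)&(h[...,1]>90)&(h[...,2]>60))).astype(np.uint8)
    w=np.zeros_like(m);w[y0:y1,x0:x1]=m[y0:y1,x0:x1];return cv2.morphologyEx(w,cv2.MORPH_CLOSE,np.ones((7,7)))
def boxrect(c,win,z=.046):
    m=boxmask(c,*win);k=max(cv2.findContours(m,cv2.RETR_EXTERNAL,cv2.CHAIN_APPROX_NONE)[0],key=cv2.contourArea)
    P=plane(c,k.reshape(-1,2).astype(float),z)[:,:2]
    (cx,cy),(w,h),a=cv2.minAreaRect(np.float32(P*1000));q=cv2.boxPoints(((cx,cy),(w,h),a))
    return np.array([cx,cy])/1000,(w,h),a,cv2.boundingRect(k),q.round(1)
E
python3 - <<'E'
from h import *
import pickle
s=read_state();print(s['opening'])
w3=pickle.load(open('w3.pkl','rb'));c=cam('wrist');pickle.dump(c,open('w5.pkl','wb'))
for w in(w3,c):print(*boxrect(w,(215,345,100,300)))
c2=cam('side');cv2.imwrite('pics/side5.png',c2['image'])
tip=proj(c2,[s['position']]);print('tcp in side',tip)
moveto([.44,.222,.012],down(90.3))
E
```

```text
0.6789580466135777
[0.43989154 0.22463498] (150.16790771484375, 52.223018646240234) 89.3257827758789 (252, 119, 62, 162) [[412.9 149.9]
 [465.1 149.2]
 [466.9 299.4]
 [414.7 300. ]]
[0.4400271  0.22512648] (149.1241455078125, 52.2905158996582) 89.35296630859375 (254, 120, 63, 161) [[413.  150.9]
 [465.3 150.3]
 [467.  299.4]
 [414.7 300. ]]
tcp in side [[314.17829514 221.29412578]]
t 6.75 pos [0.4392 0.2235 0.1311]
row [-2.000e-03  0.000e+00  1.100e-02 -5.000e-02  2.900e-02  3.969e+00]
```

Run:
```python
from h import *
c=cam('side');s=read_state();sc=cam('scene')
print(s['opening'],s['position'])
out=[]
for k in(c,sc):
    p=proj(k,[s['position'],s['position']+np.array([0,0,.019]),s['position']+np.array([0,0,.07])]);print(p.round(1))
    x,y=(p[0]-[40,55]).astype(int);im=cv2.resize(k['image'][y:y+80,x:x+80],None,fx=5,fy=5,interpolation=cv2.INTER_CUBIC)
    for q in p:
        cv2.circle(im,tuple(int(v) for v in((q-[x,y]+.5)*5)),3,(0,0,255),-1)
    out.append(im)
cv2.imwrite('pics/tips.png',np.hstack(out))
```

```text
0.8167383042617293 [0.43916396 0.22349321 0.13110318]
[[314.1 221.2]
 [314.2 214. ]
 [314.2 194.2]]
[[215.7 177.1]
 [215.5 171.6]
 [214.9 156.7]]
```

View pics/tips.png

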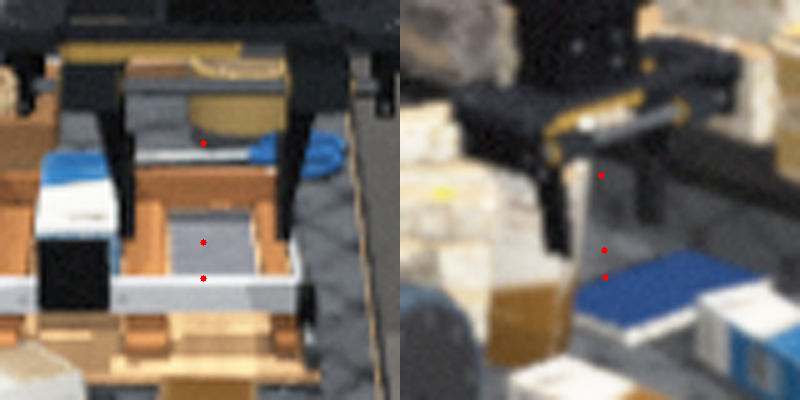

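The side crop shows the fingertips at about row 238 and the reported TCP at row 278. So the tips sit about 21 mm behind the reported TCP, and the first grip caught only the top few mm of the box. I'll go about 28 mm deeper, checking force on the way.

>>> {"op": "send_rows", "data": {"commands": [[0, 0, 0, 0, 0.02, 0.8, 1], [0, 0, 0, 0, 0.02, 1.6, 1], [0, 0, 0, 0, 0.02, 2.4, 1], [0, 0, 0, 0, 0.02, 3.2, 1], [0, 0, 0, 0, 0.02, 3.8, 1], [0, 0, 0, 0, 0.02, 4.2, 1], [0, 0, 0, 0, 0.02, 4.4, 1], [0, 0, 0, 0, 0.02, 4.4, 1]]}}

```text
time_s: 7.52
position: [0.4391, 0.2233, -0.002]
tcp_rot: [[-0.006, 1.0, -0.002], [1.0, 0.006, -0.001], [-0.001, -0.002, -1.0]]
force: [-0.3, -0.3, -0.4]
opening: 1.003
grasp_force: 0.0
```

>>> {"op": "send_rows", "data": {"commands": [[0, 0, 0, 0, 0, 0.1, 1], [0, 0, 0, 0, 0, 0.2, 1], [0, 0, 0, 0, 0, 0.2, 0], [0, 0, 0, 0, 0, 0.2, 0], [0, 0, 0, 0, 0, 0.2, 0], [0, 0, 0, 0, 0, 0.2, 0], [0, 0, 0, 0, 0, 0.2, 0], [0, 0, 0, 0, 0, 0.2, 0], [0, 0, 0, 0, 0, 0.2, 0], [0, 0, 0, 0, 0, 0.2, 0], [0, 0, 0, 0, 0, 0.2, 0]]}}

```text
time_s: 8.43
position: [0.4397, 0.2235, -0.0067]
tcp_rot: [[-0.006, 1.0, -0.0], [1.0, 0.006, 0.0], [0.0, -0.0, -1.0]]
force: [-0.6, 0.0, 2.7]
opening: 0.596
grasp_force: 29.9
```

>>> {"op": "send_rows", "data": {"commands": [[0, 0, 0, 0, 0, -0.4, 0], [0, 0, 0, 0, 0, -1.2, 0], [0, 0, 0, 0, 0, -2.1, 0], [0, 0, 0, 0, 0, -2.9, 0], [0, 0, 0, 0, 0, -2.9, 0], [0, 0, 0, 0, 0, -2.9, 0]]}}

```text
time_s: 8.93
position: [0.4406, 0.2237, 0.081]
tcp_rot: [[-0.006, 1.0, 0.003], [1.0, 0.006, 0.001], [0.001, 0.003, -1.0]]
force: [0.6, -0.2, -2.1]
opening: 0.593
grasp_force: 29.9
```

Run:
```python
from h import *
s=read_state();print(s['opening'],s['grasp_force'],s['force'])
# box in hand: angle -0.7deg vs tool yaw 90.3: grip aligns it
for z in(.08,.0025): moveto([.443,-.107,z],down(92.9))
```

```text
0.5927969870882481 29.911823105067015 [ 0.63762803 -0.24915733 -2.08792115]
t 8.9333 pos [0.4406 0.2237 0.081 ]
row [ 3.2000e-02 -7.0000e-03 -5.0800e-01 -1.1024e+01  1.2000e-02  2.5000e-02]
t 8.9333 pos [0.4406 0.2237 0.081 ]
row [ 3.2000e-02 -7.0000e-03 -5.0800e-01 -1.1026e+01  5.0000e-03  2.6080e+00]
```

>>> {"op": "send_rows", "data": {"commands": [[0, 0, 0, -0.6, 0, 0, 0], [0, 0, 0, -1.6, 0, 0, 0], [0, 0, -0.1, -2.7, 0, 0, 0], [0, 0, -0.2, -3.9, 0, 0, 0], [0, 0, -0.3, -5.1, 0, 0, 0], [0, 0, -0.4, -6.3, 0, 0, 0], [0, 0, -0.5, -7.5, 0.01, 0, 0], [0, 0, -0.51, -8.7, 0.01, 0, 0], [0, 0, -0.51, -9.8, 0.01, 0, 0], [0, 0, -0.51, -10.6, 0.01, 0, 0], [0, 0, -0.51, -11.02, 0.01, 0, 0], [0, 0, -0.51, -11.02, 0.01, 0, 0], [0, 0, -0.51, -11.02, 0.01, 0, 0], [0, 0, -0.51, -11.02, 0.01, 0, 0]]}}

```text
time_s: 10.1
position: [0.4408, -0.1059, 0.0791]
tcp_rot: [[-0.051, 0.999, -0.003], [0.999, 0.051, 0.002], [0.002, -0.003, -1.0]]
force: [-0.3, 0.4, -2.4]
opening: 0.594
grasp_force: 29.9
```

Run:
```python
from h import *
s=read_state();print(s['opening'],s['grasp_force'])
moveto([.443,-.107,.01],down(92.9)); moveto([.443,-.107,.0025],down(92.9))
```

```text
0.5935932727035506 29.911855473183095
t 10.1 pos [ 0.4408 -0.1059  0.0791]
row [-0.034 -0.023  0.    -0.044  0.079  2.304]
t 10.1 pos [ 0.4408 -0.1059  0.0791]
row [-0.034 -0.023  0.    -0.045  0.08   2.554]
```

>>> {"op": "send_rows", "data": {"commands": [[0, 0, 0, 0, 0, 0, 0], [0, 0, 0, 0, 0, 0.8, 0], [0, 0, 0, 0, 0, 1.6, 0], [0, 0, 0, 0, 0, 2, 0], [0, 0, 0, 0, 0, 2.1, 0], [0, 0, 0, 0, 0, 2.1, 0], [0, 0, 0, 0, 0, 2.1, 0]]}}

```text
time_s: 10.68
position: [0.4423, -0.1065, 0.0174]
tcp_rot: [[-0.052, 0.999, 0.0], [0.999, 0.052, -0.0], [-0.0, 0.0, -1.0]]
force: [0.5, 0.0, -1.3]
opening: 0.598
grasp_force: 29.9
```

Run:
```python
from h import *
s=read_state();print(s['force'])
moveto([.443,-.107,.0025],down(92.9))
```

```text
[ 0.46988951  0.03037067 -1.32135931]
t 10.6833 pos [ 0.4423 -0.1065  0.0174]
row [ 0.002  0.001  0.014 -0.017  0.021  0.498]
```

Still clear of everything. Next is the final descent in small steps, followed by a partial release.

>>> {"op": "send_rows", "data": {"commands": [[0, 0, 0, 0, 0.02, 0.2, 0], [0, 0, 0, 0, 0.02, 0.35, 0], [0, 0, 0, 0, 0.02, 0.47, 0], [0, 0, 0, 0, 0.02, 0.47, 0], [0, 0, 0, 0, 0.02, 0.47, 0]]}}

```text
time_s: 11.1
position: [0.4426, -0.107, 0.003]
tcp_rot: [[-0.05, 0.999, -0.0], [0.999, 0.05, 0.0], [0.0, -0.0, -1.0]]
force: [0.1, 0.0, -2.2]
opening: 0.598
grasp_force: 29.9
```

>>> {"op": "send_rows", "data": {"commands": [[0, 0, 0, 0, 0, 0.03, 0], [0, 0, 0, 0, 0, 0.03, 0.76], [0, 0, 0, 0, 0, 0.03, 0.76], [0, 0, 0, 0, 0, 0.03, 0.76], [0, 0, 0, 0, 0, 0.03, 0.76], [0, 0, 0, 0, 0, -0.7, 0.76], [0, 0, 0, 0, 0, -1.7, 0.76], [0, 0, 0, 0, 0, -2.9, 0.76], [0, 0, 0, 0, 0, -4.1, 0.76], [0, 0, 0, 0, 0, -5.3, 0.76], [0, 0, 0, 0, 0, -6.5, 0.76], [0, 0, 0, 0, 0, -7.7, 0.76], [0, 0, 0, 0, 0, -8.5, 0.4], [0, 0, 0, 0, 0, -8.5, 0], [0, 0, 0, 0, 0, -8.5, 0]]}}

```text
time_s: 12.35
position: [0.4433, -0.1073, 0.2595]
tcp_rot: [[-0.051, 0.999, 0.004], [0.999, 0.051, -0.002], [-0.002, 0.003, -1.0]]
force: [-0.0, 0.6, -0.3]
opening: 0.614
grasp_force: 0.0
```

Run:
```python
from h import *
# push pose: tool x -> world +? viewing pose behind tab
moveto([.51,.06,.25],down(0));moveto([.51,.06,.25],down(92.9))
c=cam('wrist');cv2.imwrite('pics/w6.png',c['image'])
c=cam('side');cv2.imwrite('pics/side6.png',c['image'])
```

```text
t 12.35 pos [ 0.4433 -0.1073  0.2595]
row [ 4.9000e-02 -1.4000e-02  1.8581e+01  5.4580e+00  2.5030e+00  3.1300e-01]
t 12.35 pos [ 0.4433 -0.1073  0.2595]
row [3.900e-02 2.300e-02 1.000e-03 5.458e+00 2.503e+00 3.130e-01]
```

Run:
```python
from h import *
moveto([.53,.055,.30],down(2.9))
```

```text
t 12.45 pos [ 0.4416 -0.1065  0.257 ]
row [-2.900e-02  8.000e-03  1.800e+01  5.229e+00  3.212e+00 -1.432e+00]
```

>>> {"op": "send_rows", "data": {"commands": [[0, 0, 1.4, 0.6, 0.3, -1.4, 0], [0, 0, 2.8, 1.5, 0.9, -1.43, 0], [0, 0, 4.2, 2.4, 1.5, -1.43, 0], [0, 0, 5.6, 3.3, 2.1, -1.43, 0], [0, 0, 7, 4.2, 2.7, -1.43, 0], [0, 0, 8.4, 5.23, 3.2, -1.43, 0], [0, 0, 9.8, 5.23, 3.2, -1.43, 0], [0, 0, 11.2, 5.23, 3.2, -1.43, 0], [0, 0, 12.6, 5.23, 3.2, -1.43, 0], [0, 0, 14, 5.23, 3.2, -1.43, 0], [0, 0, 15.4, 5.23, 3.2, -1.43, 0], [0, 0, 16.8, 5.23, 3.2, -1.43, 0], [0, 0, 18, 5.23, 3.2, -1.43, 0], [0, 0, 18, 5.23, 3.2, -1.43, 0], [0, 0, 18, 5.23, 3.2, -1.43, 0], [0, 0, 18, 5.23, 3.2, -1.43, 0]]}}

```text
time_s: 13.78
position: [0.53, 0.0545, 0.2996]
tcp_rot: [[0.999, 0.053, -0.003], [0.053, -0.999, 0.0], [-0.003, -0.0, -1.0]]
force: [0.3, -0.1, -0.1]
opening: 0.009
grasp_force: 0.0
```

Run:
```python
from h import *
import pickle
c=cam('wrist');cv2.imwrite('pics/w7.png',c['image']);pickle.dump(c,open('w7.pkl','wb'))
s=read_state();print(s['position'],s['opening'])
a=np.radians(2.9)
M=np.array([[np.cos(a),np.sin(a)],[-np.sin(a),np.cos(a)]])
def T(p):return np.round(M@p-[.437,-.142],4)
for n,(x,y) in{'near':(.442,-.107),'mid':(.530,-.1135),'far':(.619,-.104)}.items():
    q=proj(c,[[x+i,y+j,.054] for i in(-.026,.026) for j in(-.075,.075)]);u0,v0=q.min(0).astype(int)-4;u1,v1=q.max(0).astype(int)+4
    print(n,q.round(0).tolist(),(u0,u1,v0,v1))
    h=cv2.cvtColor(c['image'],cv2.COLOR_BGR2HSV);w=((h[...,1]<40)&(h[...,2]>200)).astype(np.uint8);m=np.zeros_like(w);m[v0:v1,u0:u1]=w[v0:v1,u0:u1]
    k=max(cv2.findContours(m,cv2.RETR_EXTERNAL,cv2.CHAIN_APPROX_NONE)[0],key=cv2.contourArea).reshape(-1,2).astype(float)
    P=(plane(c,k,.054)[:,:2]@M.T)-[.437,-.142]
    print('  white part tray-rel x',P[:,0].min().round(4),P[:,0].max().round(4),'y end',P[:,1].max().round(4))
b=cv2.imread('pics/w7.png')[40:290,150:520];cv2.imwrite('pics/w7c.png',cv2.resize(b,None,fx=2.1,fy=2.1,interpolation=cv2.INTER_CUBIC))
moveto([.5226,.0615,.10],down(2.9));moveto([.5226,.0615,.014],down(2.9))
```

```text
[0.53019478 0.05452878 0.29997626] 0.003983482497879359
near [[436.0, 260.0], [337.0, 255.0], [443.0, 227.0], [341.0, 222.0]] (np.int64(333), np.int64(446), np.int64(217), np.int64(263))
  white part tray-rel x -0.0249 0.0273 y end 0.0887
mid [[452.0, 204.0], [348.0, 198.0], [459.0, 168.0], [352.0, 161.0]] (np.int64(344), np.int64(463), np.int64(157), np.int64(207))
  white part tray-rel x 0.0617 0.1118 y end 0.0769
far [[458.0, 140.0], [348.0, 133.0], [466.0, 100.0], [353.0, 92.0]] (np.int64(344), np.int64(470), np.int64(88), np.int64(143))
  white part tray-rel x 0.1506 0.2019 y end 0.0823
t 13.8333 pos [0.5302 0.0545 0.3   ]
row [-4.000e-03  2.300e-02  2.200e-02 -2.270e-01 -2.430e-01  6.666e+00]
t 13.8333 pos [0.5302 0.0545 0.3   ]
row [-4.000e-03  2.300e-02  2.200e-02 -2.210e-01 -2.420e-01  9.533e+00]
```

View pics/w7c.png

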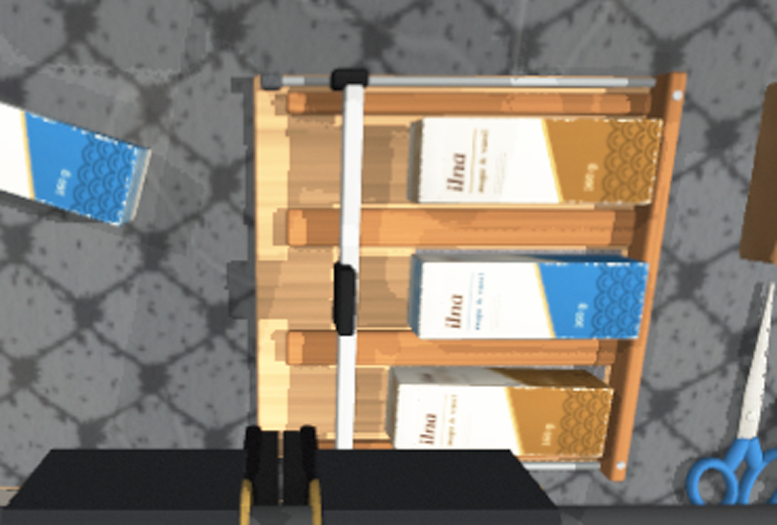

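The placed box sits flat in the near bay, at x about +1 mm and y about +14 mm. The middle and far boxes haven't moved. Now I'll go down behind the tab with the fingers shut.

>>> {"op": "send_rows", "data": {"commands": [[0, 0, 0, -0.1, -0.1, 1.2, 0], [0, 0, 0, -0.22, -0.24, 2.5, 0], [0, 0, 0, -0.22, -0.24, 3.8, 0], [0, 0, 0, -0.22, -0.24, 5.1, 0], [0, 0, 0, -0.22, -0.24, 6.4, 0], [0, 0, 0, -0.22, -0.24, 7.6, 0], [0, 0, 0, -0.22, -0.24, 8.6, 0], [0, 0, 0, -0.22, -0.24, 9.2, 0], [0, 0, 0, -0.22, -0.24, 9.5, 0], [0, 0, 0, -0.22, -0.24, 9.5, 0], [0, 0, 0, -0.22, -0.24, 9.5, 0]]}}

```text
time_s: 14.75
position: [0.5241, 0.0613, 0.0161]
tcp_rot: [[0.999, 0.051, 0.0], [0.051, -0.999, -0.0], [0.0, 0.0, -1.0]]
force: [0.1, 1.0, 0.7]
opening: 0.003
grasp_force: 0.0
```

>>> {"op": "send_rows", "data": {"commands": [[0, 0, 0, 0, 0.2, 0, 0], [0, 0, 0, 0, 0.4, 0, 0], [0, 0, 0, 0, 0.6, 0, 0], [0, 0, 0, 0, 0.8, 0, 0], [0, 0, 0, 0, 1, 0, 0], [0, 0, 0, 0, 1.2, 0, 0]]}}

```text
time_s: 15.25
position: [0.5259, 0.0248, 0.0165]
tcp_rot: [[0.999, 0.05, 0.001], [0.05, -0.999, 0.0], [0.001, -0.0, -1.0]]
force: [-0.2, 2.8, 3.2]
opening: 0.002
grasp_force: 1.7
```

>>> {"op": "send_rows", "data": {"commands": [[0, 0, 0, 0, 0.15, 0, 0], [0, 0, 0, 0, 0.3, 0, 0], [0, 0, 0, 0, 0.45, 0, 0], [0, 0, 0, 0, 0.55, 0, 0], [0, 0, 0, 0, 0.65, 0, 0], [0, 0, 0, 0, 0.65, 0, 0]]}}

```text
time_s: 15.75
position: [0.5266, 0.0053, 0.0159]
tcp_rot: [[0.999, 0.05, 0.0], [0.05, -0.999, -0.0], [0.0, 0.0, -1.0]]
force: [0.8, -0.1, -0.3]
opening: 0.005
grasp_force: 0.3
```

>>> {"op": "send_rows", "data": {"commands": [[0, 0, 0, 0, 0.08, 0, 0], [0, 0, 0, 0, 0.16, 0, 0], [0, 0, 0, 0, 0.24, 0, 0], [0, 0, 0, 0, 0.24, 0, 0]]}}

```text
time_s: 16.08
position: [0.5269, -0.0015, 0.0158]
tcp_rot: [[0.999, 0.05, -0.0], [0.05, -0.999, -0.0], [-0.0, 0.0, -1.0]]
force: [0.9, 2.7, 1.5]
opening: 0.004
grasp_force: 1.0
```

>>> {"op": "send_rows", "data": {"commands": [[0, 0, 0, 0, 0.08, 0, 0], [0, 0, 0, 0, 0.16, 0, 0], [0, 0, 0, 0, 0.16, 0, 0]]}}

```text
time_s: 16.33
position: [0.5272, -0.0064, 0.0159]
tcp_rot: [[0.999, 0.05, 0.0], [0.05, -0.999, -0.0], [0.0, 0.0, -1.0]]
force: [1.7, 2.7, 0.9]
opening: 0.006
grasp_force: 1.1
```

>>> {"op": "send_rows", "data": {"commands": [[0, 0, 0, 0, 0.06, 0, 0], [0, 0, 0, 0, 0.12, 0, 0], [0, 0, 0, 0, 0.12, 0, 0]]}}

```text
time_s: 16.58
position: [0.5273, -0.0098, 0.0159]
tcp_rot: [[0.999, 0.05, 0.0], [0.05, -0.999, 0.0], [0.0, -0.0, -1.0]]
force: [1.9, 3.8, 0.5]
opening: 0.008
grasp_force: 1.5
```

Not at the limit yet, so I'll keep going in small steps.

>>> {"op": "send_rows", "data": {"commands": [[0, 0, 0, 0, 0.06, 0, 0], [0, 0, 0, 0, 0.12, 0, 0], [0, 0, 0, 0, 0.12, 0, 0]]}}

```text
time_s: 16.83
position: [0.5275, -0.013, 0.0159]
tcp_rot: [[0.999, 0.05, -0.0], [0.05, -0.999, 0.001], [-0.0, -0.001, -1.0]]
force: [0.9, 5.2, 0.4]
opening: 0.006
grasp_force: 2.6
```

>>> {"op": "send_rows", "data": {"commands": [[0, 0, 0, 0, 0.06, 0, 0], [0, 0, 0, 0, 0.1, 0, 0], [0, 0, 0, 0, 0.1, 0, 0]]}}

```text
time_s: 17.08
position: [0.5275, -0.0132, 0.0159]
tcp_rot: [[0.999, 0.048, -0.0], [0.048, -0.999, 0.005], [0.0, -0.005, -1.0]]
force: [4.1, 16.2, -0.4]
opening: 0.006
grasp_force: 8.0
```

The force rose to 16 N with no further motion, which fits the stop's limit. I'll retreat and check from above.

>>> {"op": "send_rows", "data": {"commands": [[0, 0, 0, 0, -0.5, 0, 0], [0, 0, 0, 0, -1.2, 0, 0], [0, 0, 0, 0, -1.5, -0.6, 0], [0, 0, 0, 0, -1.8, -1.8, 0], [0, 0, 0, 0, -2, -3, 0], [0, 0, 0, 0, -2.2, -4.2, 0], [0, 0, 0, 0, -2.4, -5.4, 0], [0, 0, 0, 0, -2.4, -6.6, 0], [0, 0, 0, 0, -2.4, -7.8, 0], [0, 0, 0, 0, -2.4, -9, 0], [0, 0, 0, 0, -2.4, -9.4, 0], [0, 0, 0, 0, -2.4, -9.4, 0], [0, 0, 0, 0, -2.4, -9.4, 0], [0, 0, 0, 0, -2.4, -9.4, 0]]}}

```text
time_s: 18.25
position: [0.5223, 0.0552, 0.2961]
tcp_rot: [[0.999, 0.05, -0.004], [0.05, -0.999, -0.0], [-0.004, 0.0, -1.0]]
force: [0.9, -0.1, -0.9]
opening: 0.004
grasp_force: 0.0
```

Run:
```python
from h import *
import pickle
c=cam('wrist');cv2.imwrite('pics/w8.png',c['image']);s=read_state();print(s['position'],s['force'])
a=np.radians(2.9);M=np.array([[np.cos(a),np.sin(a)],[-np.sin(a),np.cos(a)]]);O=np.array([.437,-.142])
h=cv2.cvtColor(c['image'],cv2.COLOR_BGR2HSV)
def loc(mask,z,win):
    q=proj(c,[list(M.T@(np.array([x,y])+O))+[z] for x in win[:2] for y in win[2:]]);u0,v0=np.maximum(q.min(0).astype(int),0);u1,v1=q.max(0).astype(int)
    m=np.zeros(mask.shape,np.uint8);m[v0:v1,u0:u1]=mask[v0:v1,u0:u1]
    k=max(cv2.findContours(m,cv2.RETR_EXTERNAL,cv2.CHAIN_APPROX_NONE)[0],key=cv2.contourArea).reshape(-1,2).astype(float)
    P=plane(c,k,z)[:,:2]@M.T-O;return P.min(0).round(4),P.max(0).round(4)
white=(h[...,1]<40)&(h[...,2]>200)
col={'brown':(h[...,0]<25)&(h[...,1]>90)&(h[...,2]>60),'blue':(h[...,0]>95)&(h[...,0]<125)&(h[...,1]>100)}
for n,x in(('near',0),('mid',.088),('far',.176)):print(n,'white',loc(white,.054,(x-.03,x+.03,-.08,.0765)),[(k,loc(v,.054,(x-.024,x+.024,-.073,0))) for k,v in col.items() if v.any()])
print('bar between bays',loc(white,.034,(.03,.058,.065,.13)), loc(white,.034,(.118,.146,.065,.13)))
print('tab',loc(h[...,2]<50,.068,(.06,.116,.06,.14)))
# loose blue, before and after
for w in(pickle.load(open('w2.pkl','rb')),c):
    hh=cv2.cvtColor(w['image'],cv2.COLOR_BGR2HSV);b=((hh[...,0]>95)&(hh[...,0]<112)&(hh[...,1]>130)).astype(np.uint8)
    q=proj(w,[[.58,.19,.046]])[0].astype(int);m=np.zeros_like(b);m[max(q[1]-50,0):q[1]+50,max(q[0]-60,0):q[0]+60]=b[max(q[1]-50,0):q[1]+50,max(q[0]-60,0):q[0]+60]
    k=max(cv2.findContours(m,cv2.RETR_EXTERNAL,cv2.CHAIN_APPROX_NONE)[0],key=cv2.contourArea).reshape(-1,2).astype(float);P=plane(w,k,.046);print('loose blue patch',P.min(0).round(3),P.max(0).round(3))
```

```text
[0.52228211 0.05535401 0.2957334 ] [-0.58480681  0.38177794 -0.04750525]Traceback (most recent call last):
  File "<stdin>", line 13, in <module>
  File "<stdin>", line 9, in loc
ValueError: max() iterable argument is empty
```

Run:
```python
from h import *
import pickle
c=cam('wrist')
a=np.radians(2.9);M=np.array([[np.cos(a),np.sin(a)],[-np.sin(a),np.cos(a)]]);O=np.array([.437,-.142])
def loc(c,mask,z,win):
    q=proj(c,[list(M.T@(np.array([x,y])+O))+[z] for x in win[:2] for y in win[2:]]);u0,v0=np.maximum(q.min(0).astype(int),0);u1,v1=q.max(0).astype(int)
    m=np.zeros(mask.shape,np.uint8);m[v0:v1,u0:u1]=mask[v0:v1,u0:u1]
    k=cv2.findContours(m,cv2.RETR_EXTERNAL,cv2.CHAIN_APPROX_NONE)[0]
    if not k:return None
    k=max(k,key=cv2.contourArea)
    if len(k)<8:return None
    P=np.float32((plane(c,k.reshape(-1,2).astype(float),z)[:,:2]@M.T-O)*1000);return 'min',P.min(0).round(1),'max',P.max(0).round(1)
for n,w in(('before',pickle.load(open('w7.pkl','rb'))),('after',c)):
    print(n);h=cv2.cvtColor(w['image'],cv2.COLOR_BGR2HSV)
    W=(h[...,1]<40)&(h[...,2]>200);B=(h[...,0]<25)&(h[...,1]>110)&(h[...,2]>60);U=(h[...,0]>95)&(h[...,0]<125)&(h[...,1]>100)
    print(' near brown',loc(w,B,.054,(-.022,.03,-.074,.03)));print(' mid blue',loc(w,U,.054,(.058,.118,-.1,.03)));print(' far brown',loc(w,B,.054,(.152,.2,-.074,.03)))
    print(' white near',loc(w,W,.054,(-.024,.024,0,.11)));print(' white mid',loc(w,W,.054,(.06,.116,0,.11)));print(' white far',loc(w,W,.054,(.15,.206,0,.11)))
    print(' bar',loc(w,W,.034,(.034,.054,.06,.15)),loc(w,W,.034,(.122,.142,.06,.15)));print(' tab',loc(w,h[...,2]<50,.068,(.06,.116,.05,.15)))
    print(' loose blue',loc(w,(h[...,0]<112)&U,.046,(.1,.2,.2,.4)))
```

```text
before
 near brown ('min', array([-20. , -79.2], dtype=float32), 'max', array([30.6, 12.9], dtype=float32))
 mid blue ('min', array([ 62. , -72.1], dtype=float32), 'max', array([116.3,  -0.2], dtype=float32))
 far brown ('min', array([153.6, -78.4], dtype=float32), 'max', array([201.4,   7.7], dtype=float32))
 white near ('min', array([-21.6,   0.8], dtype=float32), 'max', array([24.3, 88.7], dtype=float32))
 white mid ('min', array([61.7, -3.4], dtype=float32), 'max', array([111.8,  76.9], dtype=float32))
 white far ('min', array([151.8,  -4.4], dtype=float32), 'max', array([201.9,  82.3], dtype=float32))
 bar ('min', array([ 36.2, 116.9], dtype=float32), 'max', array([ 54.9, 127.4], dtype=float32)) ('min', array([124.1, 117.9], dtype=float32), 'max', array([142.4, 128.3], dtype=float32))
 tab ('min', array([ 66.5, 123.3], dtype=float32), 'max', array([113.2, 135.9], dtype=float32))
 loose blue ('min', array([137.4, 259.4], dtype=float32), 'max', array([200.3, 331.4], dtype=float32))
after
 near brown ('min', array([-19.3, -79. ], dtype=float32), 'max', array([30.5,  0.6], dtype=flo
[... 192 characters left out ...]
, dtype=float32))
 white near ('min', array([-22.3,  -3.1], dtype=float32), 'max', array([24.5, 75.8], dtype=float32))
 white mid ('min', array([62.8, -3.9], dtype=float32), 'max', array([111.8,  76.5], dtype=float32))
 white far ('min', array([151.3,  -3.6], dtype=float32), 'max', array([201.5,  76.7], dtype=float32))
 bar ('min', array([36.7, 75.5], dtype=float32), 'max', array([55. , 86.5], dtype=float32)) ('min', array([124.6,  75.9], dtype=float32), 'max', array([142.5,  86.7], dtype=float32))
 tab ('min', array([67.5, 81.8], dtype=float32), 'max', array([113.4,  98.8], dtype=float32))
 loose blue ('min', array([137.8, 261.6], dtype=float32), 'max', array([200.9, 331.6], dtype=float32))
```

The stop bar moved 41 mm and its inner face is now at about 76–78 mm, which is home. All three box ends line up against it, and the loose blue box hasn't moved. Handing in.

```bash
python3 -c "
from rig import bot
print(bot.hand_in())"
```

```text
the job is handed in; nothing more can be done
None
```

The loose brown box now lies in the near bay, the stop measured fully home, and I handed the job in at about 18 s of the 51 s allowed; the hand-in gave no verdict.

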